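# Load the card cassette into the sloping reader slot

### The job

Load the test: pick up the larger of the two flat white card cassettes lying on the bench and slide it, end without the thumb ridge first and ridge upward, into the sloping slot of the grey reader. Push it gently but fully home, until it stops and only the ridged end stands out of the slot; never ram it. Leave the smaller cassette, the tube rack and the two little vials where they are.

Things in the scene. Friction and masses are not known exactly. Their poses are not given: they have to be found in the camera images.
- cassette: The larger cassette: flat white slab 86 long (x) x 54 wide (y) x 10 thick (z) mm, about 70 g, lying flat on the bench. Origin: centre of its underside; z up; +x points to the plain leading end (nose, 43 mm from the origin). On top of the other end (-x) is a thumb ridge 5 mm long (x from -43 to -38), 40 wide, rising 5 mm above the slab.
- reader: Grey wedge-shaped desktop reader, 150 deep x 104 wide mm, fixed to the bench; in its sloping front bay sits a slot block 72 mm wide, clamped at an unknown place up to 9 mm left or right of the bay's middle: find the mouth by feel or sight. Origin: centre of the underside; front looks to -x. The block's top runs parallel to the slot, 22 mm above its floor.
- bay: The bay. Origin: its middle at the slot's mouth, on the slot floor; x points in, 0.35 rad downhill, y across, z square up. The slot itself (56 wide x 12 high mm, 3 mm black lead-in out to x = -1 mm) is parallel but lies at y = -9 to +9 mm. Fully home, the cassette's origin is at x = +34 mm, z = 0, last 9 mm outside; fingers on its sides are in the way before that: finish on its end face.
- carriage (a joint): Metal carriage inside the slot that the nose meets 47 to 57 mm in and must push ahead of it. Stiff (4 N or more), no spring: stays where left. Value: travel in m, 0 to 0.030; 0.030 is the hard stop, when the cassette is fully home (nose 77 mm in).
- small_cassette: The smaller cassette, same make, 60 x 40 x 10 mm with the same ridge: not wanted, leave it. Origin: centre of the underside, +x towards its plain end. The two cassettes lie one nearer to and one farther from the robot, either way round.
- tube_rack: Blue rack of tubes with dark caps, 200 (x) x 100 (y) x 96 high mm, loose; stands on the other side of the bench from the reader. Origin: centre of the underside.
- vial_a: Little reagent vial with yellow cap, diameter 24, 45 high mm, loose. Origin: centre of the underside.
- vial_b: Little reagent vial with blue cap, diameter 24, 45 high mm, loose. Origin: centre of the underside.

How it is judged:
By the outcome, as a careful person would: the job done as asked, in the order asked, and still so for the second after the job is handed in, with the robot touching nothing.
It also fails if it takes over 64 s, if anything falls off the work surface, if the arm or the gripper's body presses on something with over 40 N, if the wrist force passes 120 N, or if a joint passes its speed limit or range.

### The arm

A 6-joint arm with a two-finger parallel gripper is mounted at the origin on the work surface. World frame = base frame: x ahead of the robot, y to its left, z up, the work surface at z = 0. Lengths are in m, angles in rad, forces in N, time in s.
With the tool pointing down it reaches from about 0.3 to 0.775 m from the base axis. Payload 14.6 kg.
Tool frame: the origin (TCP) lies on the front face of the gripper's body, between the roots of the fingers; the fingertips stand 73 mm ahead of it and the grasp point (between the pads) lies 54 mm ahead of it; z points along the fingers, y is the line along which they close (so a half turn about z gives the same grasp; the last joint's range is limited). The gripper opens to 85 mm and grips with 20 to 120 N. Pads are 22 mm wide; open, the fingers measure 114 mm over their backs; the gripper's body (76 mm by 85 mm) begins 54 mm behind the grasp point. The pads swing forward as they close: fully open they stand 13 mm farther back than shut.
Start: joints at [1.217, 0.3, 1.521, -0, 1.321, -0.067], TCP at [0.156, 0.528, 0.304] pointing down, gripper open.
Joint ranges: [-3.03, 3.03], [-0.79, 2.21], [0.23, 2.52], [-1.04, 4.18], [0, 3.07], [-2.55, 2.55]. Speed limits (rad/s): [2.22, 2.22, 2.57, 3.14, 3.14, 3.14].

### API

Orientations are given as a 3x3 rotation matrix whose columns are the frame's x, y, z axes.
In Python, from bench import sensors, viewer, workorder gives the robot as it stands. The module is installed in compiled form; this text tells all that it offers.
- The arm moves only by the tool carry_out, never from a script. Its argument "increments" is a list of rows, each a list of 7 numbers: the turn, a rotation vector about the tool's x, y, z in rad, then the shift along the tool's x, y, z in cm, then the finger opening in cm, from 0 to 8.54. In form: [[ax, ay, az, dx, dy, dz, claw], ...]. A call has 1 to 12 rows; each row shifts and turns the commanded pose from where the row before left it, along the tool's axes as they then stand; what a row does not reach is not made up. A row lasts 1/12 s, in which the tool goes at most 41.7 mm and 7.16 degrees, less where a joint would pass 70% of its speed; a pose out of reach is approached as far as the arm can. A call with a gripper value outside its range is refused whole. The fingers move at their own pace and stop on an object; "grip_force" is the grip in N (left out, the last holds). Time passes only in rows, so rows that do not move let the fingers close. It gives the time, the measured TCP pose, the force, the opening and the grip force at its end, in the units of the state.
- sensors.sense(): the state, without advancing time (a new reading comes with each control period).
- viewer.read_camera(name): name is "scene" or "top" or "wrist"; returns the picture (480x640x3 uint8, red, green, blue); there is no depth.
- viewer.camera_info(name): a dict with "intrinsics" (3x3 intrinsics, pixels), "xyz" and "rotation" of the camera in the world. Camera axes: x right, y down, z forward; pixel columns grow to the right and rows downward; lengths in m; the calibration is good to about 2 mm. A picture is of the moment at which its call begins: read the wrist's pose just before it. camera_info takes no time and is no camera call; for the wrist camera it gives the pose at the moment of the call.
- workorder.job_done(): hands the job in; it is judged then, once.
The state is a dict: "t": time; "q": joint angles; "qvel": joint speeds; "joint_efforts": joint torques, N m; "tcp_pos": TCP position; "orientation": TCP orientation; "contact_force": force on the tool from outside, world axes, zero at the start; "moment": the same for the moment, N m; "finger_gap": finger opening in m; "gripper_force": force on a finger pad.
Only numpy, scipy, OpenCV 4.12 (cv2) and the standard library are available. Lean on these libraries where they do the work, as an engineer would, in place of code of your own. Each camera call takes 0.05 s, during which the arm holds its last target. There are 200 camera calls.

## Working session

There is one attempt and no reset: what is moved stays moved. The work goes in short steps, Python scripts to look and compute and a tool call to move; the robot and the scene stay as the last step left them, time stands still between calls to the robot, and variables do not carry over. Pictures are saved under pics/ and viewed, at most 10 in all, crops included, and the job is handed in when it is done.

Besides the shell and the picture viewer there is one more tool, called as a command line: name --pt "numbers of a row" for each row, then --argument value for the rest. carry_out: Moves the arm, as the interface text tells. Its arguments: {"type":"object","properties":{"increments":{"type":"array","items":{"type":"array","items":{"type":"number"}}},"grip_force":{"type":"number"}},"required":["increments"]}

```bash
mkdir -p pics; python3 - <<'E'
from bench import sensors, viewer
import cv2,numpy as np
np.set_printoptions(precision=4,suppress=True)
for n in ("top","scene"):
    im=viewer.read_camera(n); cv2.imwrite(f"pics/{n}0.png",im[:,:,::-1])
    print(n,viewer.camera_info(n))
print(sensors.sense())
E
```

```text
top {'intrinsics': array([[458.6766,   0.    , 319.948 ],
       [  0.    , 458.6766, 234.0539],
       [  0.    ,   0.    ,   1.    ]]), 'xyz': array([ 0.4259, -0.0224,  0.8801]), 'rotation': array([[ 0.0061, -0.9812,  0.1928],
       [-1.    , -0.006 ,  0.0011],
       [ 0.    , -0.1928, -0.9812]])}
scene {'intrinsics': array([[605.0001,   0.    , 313.2936],
       [  0.    , 605.0001, 240.1269],
       [  0.    ,   0.    ,   1.    ]]), 'xyz': array([ 1.1631, -0.5447,  0.7895]), 'rotation': array([[ 0.6711,  0.5107, -0.5374],
       [ 0.7413, -0.4537,  0.4946],
       [ 0.0088, -0.7303, -0.6831]])}
{'t': 0.1, 'q': array([ 1.2174,  0.3004,  1.5215, -0.    ,  1.3207, -0.0666]), 'qvel': array([ 0.002 , -0.0022, -0.0016,  0.0009, -0.0002,  0.0003]), 'joint_efforts': array([  0.0011, -54.4378, -36.2372,  -0.    ,   0.003 ,  -0.0001]), 'tcp_pos': array([0.1556, 0.5274, 0.3034]), 'orientation': array([[-0.9592,  0.2829, -0.0003],
       [ 0.2829,  0.9592, -0.001 ],
       [ 0.    , -0.001 , -1.    ]]), 'contact_force': array([ 0.4663, -0.0265, -0.2494]), 'moment': array([-0.0183,  0.0271, -0.0094]), 'gripper_force': 0.0, 'finger_gap': 0.08565998146341647}
```

View pics/top0.png

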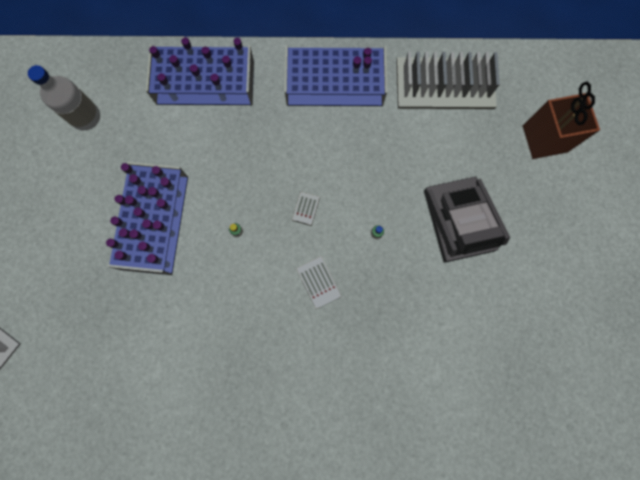

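View pics/scene0.png

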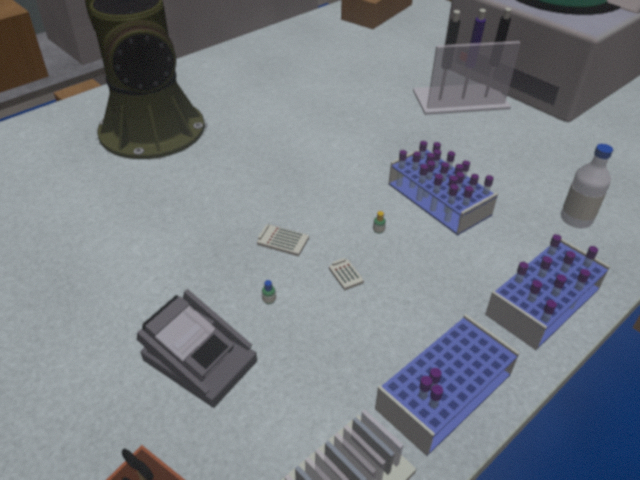

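The top view shows the large cassette at about (319,282), the small one at (306,209), the reader at (467,218), and the vials at (236,230) and (377,231). Next I'll enlarge the reader and cassette.

```bash
python3 - <<'E'
import cv2,numpy as np
t=cv2.imread("pics/top0.png"); s=cv2.imread("pics/scene0.png")
r=lambda a:cv2.resize(a,(400,300),interpolation=cv2.INTER_CUBIC)
m=np.vstack([np.hstack([r(t[170:266,406:534]),r(s[280:409,125:297])]),np.hstack([r(t[252:312,280:360]),r(s[218:262,254:313])])])
cv2.imwrite("pics/m1.png",m)
E
```

```text
(no output)
```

View pics/m1.png

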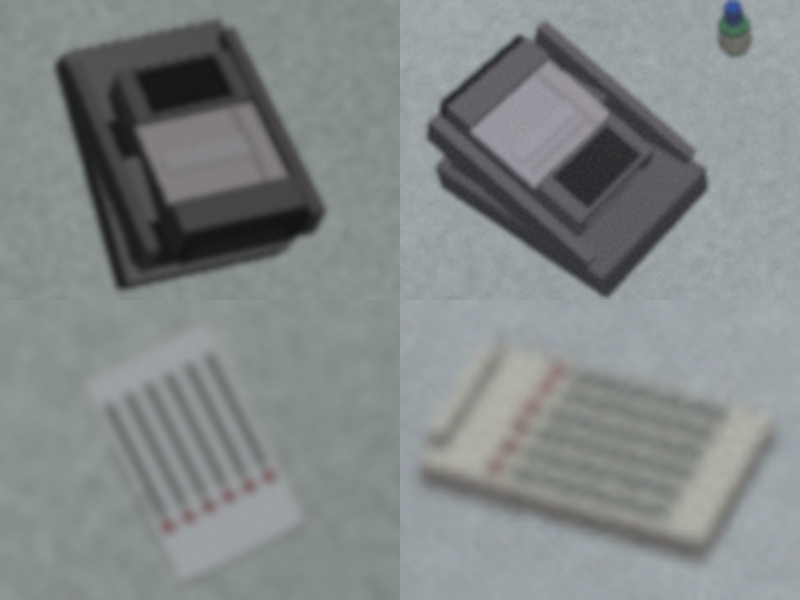

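The light slot-block panel and the dark strip in front of it show in both views. The cassette's ridge is at its robot-side end, by the red dots. Now I'll turn the pixels into positions.

```bash
cat > h.py <<'E'
import cv2,numpy as np
from bench import sensors, viewer
np.set_printoptions(precision=4,suppress=True)
def ray(ci,uv):
    uv=np.atleast_2d(np.array(uv,float)); K=ci["intrinsics"]
    d=np.c_[(uv-[K[0,2],K[1,2]])/[K[0,0],K[1,1]],np.ones(len(uv))]@ci["rotation"].T
    return ci["xyz"],d
def plane(ci,uv,z):
    o,d=ray(ci,uv); return o+d*((z-o[2])/d[:,2])[:,None]
def tri(c1,u1,c2,u2):
    out=[]
    o1,D1=ray(c1,u1);o2,D2=ray(c2,u2)
    for a,b in zip(D1,D2):
        s=np.linalg.lstsq(np.c_[a,-b],o2-o1,rcond=None)[0]
        p,q=o1+a*s[0],o2+b*s[1]; out.append(np.r_[(p+q)/2,np.linalg.norm(p-q)])
    return np.array(out)
E
python3 - <<'E'
from h import *
T=viewer.camera_info("top");S=viewer.camera_info("scene")
im=cv2.imread("pics/top0.png")
g=im[255:310,290:350].astype(int)
m=(g.min(2)>150).astype(np.uint8); print("thr check",np.percentile(g.min(2),[10,50,90]))
m=cv2.morphologyEx((g.min(2)>np.percentile(g.min(2),50)+12).astype(np.uint8),cv2.MORPH_CLOSE,np.ones((7,7)))
c=max(cv2.findContours(m,0,2)[0],key=cv2.contourArea).reshape(-1,2)+[290,255]
P=plane(T,c,0.010)[:,:2].astype(np.float32)
print(cv2.minAreaRect(P*1000))
f=lambda x,y:(280+x/5,252+y/5)
P=plane(T,[f(88,380),f(205,330),f(300,520),f(183,580)],.010); print(P, P.mean(0))
print([np.linalg.norm(P[i]-P[(i+1)%4]) for i in range(4)], np.degrees(np.arctan2(*(P[0]+P[1]-P[2]-P[3])[[1,0]])))
E2=lambda L:[(406+x/3.125,170+y/3.125) for x,y in L]
F2=lambda L:[(125+(x-400)/2.3256,280+y/2.3256) for x,y in L]
p=tri(T,E2([(135,125),(252,100),(287,180),(165,205),(322,215),(230,30)]),S,F2([(608,105),(540,185),(470,130),(545,60),(430,130),(600,265)]))
print(p)
print("base",plane(T,E2([(120,288),(290,250)]),0))
E
```

```text
thr check [126. 136. 151.]
((474.4083557128906, -33.890262603759766), (28.86797523498535, 49.42682647705078), 19.08990478515625)
[[ 0.4187  0.0191  0.01  ]
 [ 0.4373 -0.0243  0.01  ]
 [ 0.3688 -0.0596  0.01  ]
 [ 0.3473 -0.0168  0.01  ]] [ 0.393  -0.0204  0.01  ]
[np.float64(0.0471840085722288), np.float64(0.07703309128412546), np.float64(0.04793201603829709), np.float64(0.07992485022431474)] 26.95660449120228
[[ 0.6326 -0.2586  0.0632  0.0009]
 [ 0.6511 -0.3277  0.0582  0.0047]
 [ 0.5983 -0.3405  0.0741  0.0008]
 [ 0.5822 -0.2712  0.0742  0.0029]
 [ 0.5788 -0.3594  0.0716  0.0024]
 [ 0.7049 -0.3262  0.0289  0.0087]]
base [[ 0.545  -0.2622  0.    ]
 [ 0.5695 -0.3689  0.    ]]
```

```bash
python3 - <<'E'
from h import *
T=viewer.camera_info("top")
f=lambda x,y:(280+x/5,252+(y-300)/5)
P=plane(T,[f(86,378),f(207,325),f(304,520),f(181,582)],.010); print(P, P.mean(0))
print(np.degrees(np.arctan2(*(P[0]+P[1]-P[2]-P[3])[[1,0]])),[np.linalg.norm(P[i]-P[(i+1)%4]) for i in range(4)])
W=viewer.camera_info("wrist"); s=sensors.sense(); R=s["orientation"]
print("cam in tool",R.T@(W["xyz"]-s["tcp_pos"]),R.T@W["rotation"],W["intrinsics"])
E
```

```text
[[ 0.5315  0.0216  0.01  ]
 [ 0.5522 -0.0244  0.01  ]
 [ 0.4783 -0.0614  0.01  ]
 [ 0.4549 -0.0152  0.01  ]] [ 0.5042 -0.0199  0.01  ]
26.10883292348584 [np.float64(0.050440989855828594), np.float64(0.08262267678632046), np.float64(0.05172229077403186), np.float64(0.08496444536827057)]
cam in tool [ 0.0749 -0.     -0.0693] [[-0.0007 -0.9558 -0.294 ]
 [ 1.     -0.001   0.0009]
 [-0.0012 -0.294   0.9558]] [[345.1265   0.     310.9426]
 [  0.     345.1265 238.8647]
 [  0.       0.       1.    ]]
```

carry_out --pt "0 0 0 -2.15 -2.82 0 8.5" --pt "0 0 0 -2.15 -2.82 0 8.5" --pt "0 0 0 -2.15 -2.82 0 8.5" --pt "0 0 0 -2.15 -2.82 0 8.5" --pt "0 0 0 -2.15 -2.82 0 8.5" --pt "0 0 0 -2.15 -2.82 0 8.5" --pt "0 0 0 -2.15 -2.82 0 8.5" --pt "0 0 0 -2.15 -2.82 0 8.5" --pt "0 0 0 -2.15 -2.82 0 8.5" --pt "0 0 0 -2.15 -2.82 0 8.5" --pt "0 0 0 -2.15 -2.82 0 8.5" --pt "0 0 0 -2.15 -2.82 0 8.5"

```text
t: 1.1
tcp_pos: [0.3073, 0.1283, 0.3039]
orientation: [[-0.959, 0.283, 0.0], [0.283, 0.959, 0.0], [-0.0, 0.0, -1.0]]
contact_force: [1.2, 1.4, -0.2]
finger_gap: 0.0855
gripper_force: 0.0
```

carry_out --pt "0 0 0 -2.15 -2.82 0 8.5" --pt "0 0 0 -2.15 -2.82 0 8.5" --pt "0 0 0 -2.15 -2.82 0 8.5" --pt "0 0 0 -2.15 -2.82 0 8.5" --pt "0 0 0 -2.15 -2.82 0 8.5" --pt "0 0 0 -2.15 -2.82 0 8.5" --pt "0 0 0 -2.15 -2.82 0 8.5" --pt "0 0 0 -2.15 -2.82 0 8.5" --pt "0 0 0 -2.15 -2.82 0 8.5" --pt "0 0 0 -2.15 -2.82 0 8.5" --pt "0 0 0 -2.15 -2.82 0 8.5" --pt "0 0 0 -2.15 -2.82 0 8.5"

```text
t: 2.1
tcp_pos: [0.4593, -0.2694, 0.3035]
orientation: [[-0.959, 0.283, -0.0], [0.283, 0.959, 0.0], [0.001, 0.0, -1.0]]
contact_force: [0.2, 0.9, -0.1]
finger_gap: 0.085
gripper_force: 0.0
```

carry_out --pt "0 0 -0.095 0 0 0 8.5" --pt "0 0 -0.095 0 0 0 8.5" --pt "0 0 -0.095 0 0 0 8.5" --pt "0 -0.12 0 0 -2 0 8.5" --pt "0 -0.12 0 0 -2 0 8.5" --pt "0 -0.12 0 0 -2 0 8.5" --pt "0 -0.12 0 0 0 3 8.5" --pt "0 0 0 0 0 3 8.5" --pt "0 0 0 0 0 2 8.5" --pt "0 0 0 0 0 0 8.5"

```text
t: 2.93
tcp_pos: [0.4953, -0.3247, 0.2292]
orientation: [[-0.891, 0.007, 0.453], [0.007, 1.0, -0.0], [-0.453, 0.003, -0.892]]
contact_force: [0.4, -0.2, -0.2]
finger_gap: 0.0849
gripper_force: 0.0
```

```bash
python3 - <<'E'
from h import *
W=viewer.camera_info("wrist"); im=viewer.read_camera("wrist"); cv2.imwrite("pics/w1.png",im[:,:,::-1])
import pickle; pickle.dump(W,open("w1.pkl","wb")); print(W, sensors.sense()["q"])
E
```

```text
{'intrinsics': array([[345.1265,   0.    , 310.9426],
       [  0.    , 345.1265, 238.8647],
       [  0.    ,   0.    ,   1.    ]]), 'xyz': array([ 0.3968, -0.3242,  0.2569]), 'rotation': array([[ 0.0074,  0.7187,  0.6953],
       [ 1.    , -0.0083, -0.0021],
       [ 0.0042,  0.6953, -0.7187]])} [-0.731   0.3471  1.6832  0.4368  0.7963 -2.5539]
```

View pics/w1.png

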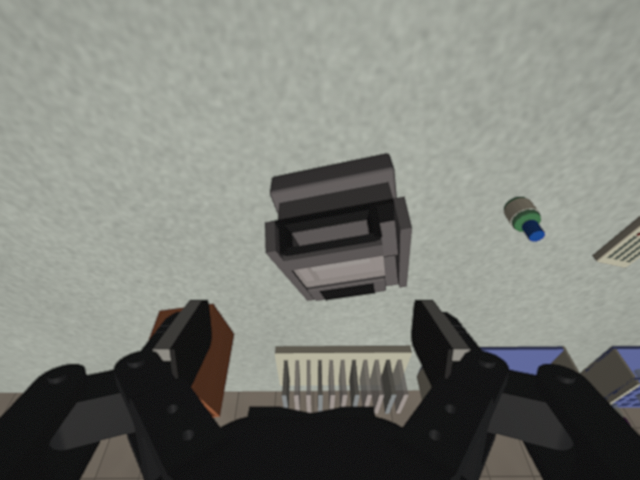

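The mouth shows as a black frame around (330,233); the picture is upside down, with the robot side at the top. I'll enlarge it, and move q6 off its limit.

carry_out --pt "0 0 0.1 0 0 0 8.5" --pt "0 0 0.1 0 0 -2 8.5" --pt "0 0 0.1 0 0 -3 8.5"

```text
t: 3.23
tcp_pos: [0.472, -0.3248, 0.2775]
orientation: [[-0.848, 0.273, 0.455], [0.305, 0.952, -0.002], [-0.434, 0.137, -0.89]]
contact_force: [0.2, -0.2, 0.1]
finger_gap: 0.0848
gripper_force: 0.0
```

```bash
python3 - <<'E'
import cv2
a=cv2.imread("pics/w1.png")[145:305,255:425]
cv2.imwrite("pics/w1c.png",cv2.resize(cv2.convertScaleAbs(a,alpha=1.5,beta=15),None,fx=3.75,fy=3.75,interpolation=cv2.INTER_CUBIC))
E
```

```text
(no output)
```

View pics/w1c.png

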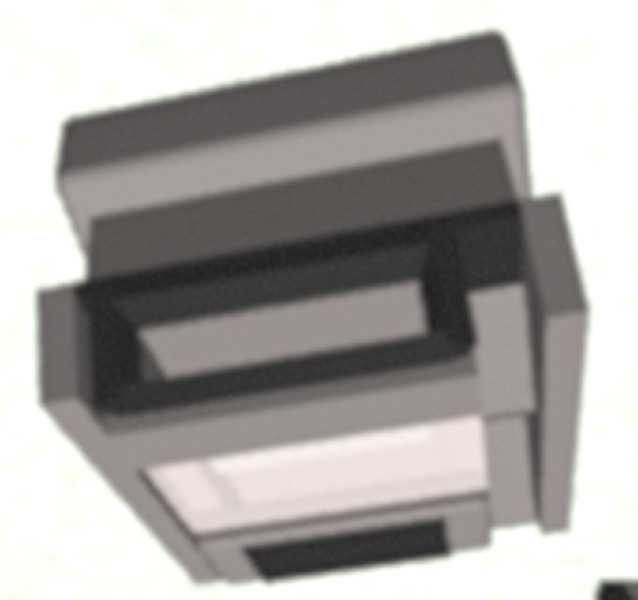

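```bash
python3 - <<'E'
from h import *
import pickle
T=viewer.camera_info("top");S=viewer.camera_info("scene");W=pickle.load(open("w1.pkl","rb"))
t=lambda L:[(406+x/3.125,170+y/3.125) for x,y in L]
s=lambda L:[(125+(x-400)/2.3256,280+y/2.3256) for x,y in L]
w=lambda L:[(255+x/3.75,145+y/3.75) for x,y in L]
# order: back+y, back-y, front-y, front+y
views=[(T,t([(135,125),(252,100),(287,180),(165,205)])),(S,s([(608,105),(540,185),(470,130),(545,60)])),(W,w([(490,492),(200,532),(148,468),(490,415)]))]
P=[]
for i in range(4):
    A=0;b=0;R=[]
    for ci,uv in views:
        o,d=ray(ci,uv[i]);d=d[0]/np.linalg.norm(d[0]);M=np.eye(3)-np.outer(d,d);A=A+M;b=b+M@o;R.append((M,o))
    p=np.linalg.solve(A,b);P.append(p);print(p,[np.linalg.norm(M@(p-o))for M,o in R])
P=np.array(P);f=(P[2]+P[3])/2;bk=(P[0]+P[1])/2
print("front",f,"back",bk,"yaw from axis",np.degrees(np.arctan2(*(bk-f)[[1,0]])),"from widths",[np.degrees(np.arctan2(d[0],-d[1])) for d in (P[1]-P[0],P[2]-P[3])],np.linalg.norm(P[1]-P[0]),np.linalg.norm(P[2]-P[3]))
c=P.mean(0);print("c",c)
yaw=np.radians(14);u=np.array([np.cos(yaw),np.sin(yaw),0]);v=np.array([-np.sin(yaw),np.cos(yaw),0]);a=.35
X=u*np.cos(a)+np.array([0,0,-np.sin(a)]);Z=u*np.sin(a)+np.array([0,0,np.cos(a)])
# wrist points on the block-top plane (through c, normal Z)
def on(ci,uv,p,n):
    o,d=ray(ci,uv);return o+d*((p-o)@n/(d@n))[:,None]
B=np.c_[X,v,Z]
q=on(W,w([(100,415),(475,350),(110,430),(480,385),(490,415),(148,468)]),c,Z)
print("top-plane pts in bay axes rel c (mm)\n",(q-c)@B*1e3)
# bench-plane: reader base front edge top/bottom
print("base", plane(W,w([(68,120),(498,32)]),.0))
# rail inner edges top?
print("rails",(on(W,w([(40,400),(78,395),(530,290),(588,312)]),c,Z)-c)@B*1e3)
E
```

```text
[ 0.6324 -0.2589  0.0622] [np.float64(0.0008370717653095304), np.float64(0.0006388025892866406), np.float64(0.0007397541700733411)]
[ 0.6511 -0.3277  0.0581] [np.float64(0.002361461488304825), np.float64(0.0023477440481843), np.float64(4.109786629334085e-05)]
[ 0.5999 -0.3395  0.0782] [np.float64(0.0026263421811904674), np.float64(0.0022236141297674954), np.float64(0.0028852345419528563)]
[ 0.5839 -0.2705  0.0787] [np.float64(0.002429557939917649), np.float64(0.0033162082766365238), np.float64(0.002891237467684354)]
front [ 0.5919 -0.305   0.0785] back [ 0.6417 -0.2933  0.0602] yaw from axis 13.21449864176503 from widths [np.float64(15.191821488371124), np.float64(13.120451881824891)] 0.07143977351756642 0.07081570556519924
c [ 0.6168 -0.2991  0.0693]
top-plane pts in bay axes rel c (mm)
 [[-52.7723 -35.7516   0.    ]
 [-51.3907  35.6137  -0.    ]
 [-45.0487 -36.1794  -0.    ]
 [-35.0401  35.7273  -0.    ]
 [-18.8251  36.9759  -0.    ]
 [-22.2071 -34.9367   0.    ]]
base [[ 0.5691 -0.3577  0.    ]
 [ 0.5468 -0.2599  0.    ]]
rails [[-63.9555 -43.76     0.    ]
 [-63.1093 -36.6716   0.    ]
 [-71.1261  45.8474   0.    ]
 [-58.5874  55.7148   0.    ]]
```

carry_out --pt "0 0.12 0 0 0 0 8.5" --pt "0 0.12 0 0 0 0 8.5" --pt "0 0.12 0 0 0 0 8.5" --pt "0 0.11 0 0 0 0 8.5" --pt "0 0 0 1.17 3.46 0 8.5" --pt "0 0 0 1.17 3.46 0 8.5" --pt "0 0 0 1.17 3.46 0 8.5" --pt "0 0 0 1.17 3.46 0 8.5" --pt "0 0 0 1.17 3.46 0 8.5" --pt "0 0 0 1.17 3.46 0 8.5" --pt "0 0 0 1.17 3.46 0 8.5" --pt "0 0 0 1.17 3.46 0 8.5"

```text
t: 4.23
tcp_pos: [0.4562, -0.0347, 0.3181]
orientation: [[-0.963, 0.27, 0.026], [0.271, 0.954, 0.132], [0.011, 0.134, -0.991]]
contact_force: [2.1, 0.8, 0.7]
finger_gap: 0.0851
gripper_force: 0.0
```

carry_out --pt "0 0 0.117 0 0 0 8.5" --pt "0 0 0.117 0 0 0 8.5" --pt "0 0 0.117 0 0 0 8.5" --pt "0 0 0.117 0 0 0 8.5" --pt "0 0 0.117 0 0 0 8.5" --pt "0 0 0.117 0 0 0 8.5" --pt "0 0 0.117 0 0 0 8.5" --pt "0 0 0.117 0 0 0 8.5" --pt "0 0 0.117 0 0 0 8.5" --pt "0 0 0.117 0 0 0 8.5"

```text
t: 5.07
tcp_pos: [0.4567, -0.0363, 0.3178]
orientation: [[-0.122, 0.992, 0.026], [0.984, 0.117, 0.132], [0.128, 0.041, -0.991]]
contact_force: [-0.2, -0.3, 0.3]
finger_gap: 0.0849
gripper_force: 0.0
```

carry_out --pt "0 0 0.117 0 0 0 8.5" --pt "0 0 0.117 0 0 0 8.5" --pt "0 0 0.117 0 0 0 8.5" --pt "0 0 0.117 0 0 0 8.5" --pt "0 0 0.117 0 0 0 8.5" --pt "0 0 0.117 0 0 0 8.5" --pt "0 0 0.117 0 0 0 8.5" --pt "0 0 0.117 0 0 0 8.5" --pt "0 0 0.117 0 0 0 8.5" --pt "0 0 0.117 0 0 0 8.5" --pt "0 0 0 0 0 0 6.2"

```text
t: 5.98
tcp_pos: [0.4568, -0.0363, 0.3177]
orientation: [[0.866, 0.499, 0.026], [0.492, -0.86, 0.132], [0.088, -0.102, -0.991]]
contact_force: [-0.8, 0.4, -0.6]
finger_gap: 0.075
gripper_force: 0.0
```

```bash
python3 - <<'E'
from h import *
W=viewer.camera_info("wrist"); im=viewer.read_camera("wrist"); cv2.imwrite("pics/w2.png",im[:,:,::-1])
import pickle; pickle.dump(W,open("w2.pkl","wb")); s=sensors.sense(); print(s["q"],s["tcp_pos"],s["orientation"])
E
```

```text
[-0.21    0.0787  1.7555  0.1395  1.3124  0.7959] [ 0.4568 -0.0362  0.3175] [[ 0.8622  0.5059  0.0255]
 [ 0.4987 -0.8567  0.132 ]
 [ 0.0887 -0.1011 -0.9909]]
```

View pics/w2.png

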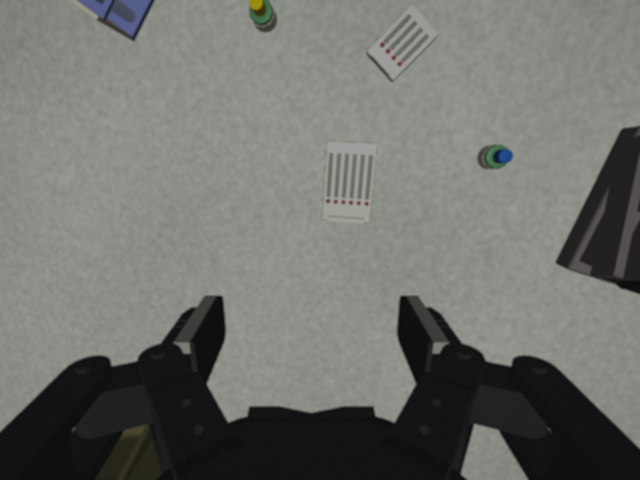

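The cassette shows clearly, with corners near (327,142), (376,142), (370,222) and (323,219) and its ridge end towards the gripper. I'll measure it and work out the move to above the grasp.

```bash
cat >> h.py <<'E'
from scipy.spatial.transform import Rotation as Ro
def go(R,p,p0=None):
    """rotvec in tool axes to target R, then shift (cm) along target axes to p"""
    s=sensors.sense(); rv=Ro.from_matrix(s["orientation"].T@R).as_rotvec()
    print("rotvec",rv,"shift cm",R.T@(p-s["tcp_pos"])*100,"tcp",s["tcp_pos"],"F",s["contact_force"])
E
python3 - <<'E'
from h import *
import pickle
W=pickle.load(open("w2.pkl","rb"));im=cv2.imread("pics/w2.png")
g=cv2.GaussianBlur(im,(3,3),0)[125:240,300:400].min(2).astype(int)
m=cv2.morphologyEx((g>np.median(g)+22).astype(np.uint8),cv2.MORPH_CLOSE,np.ones((11,11)))
c=max(cv2.findContours(m,0,2)[0],key=cv2.contourArea).reshape(-1,2)+[300,125]
P=plane(W,c,.010)[:,:2].astype(np.float32)*1000
r=cv2.minAreaRect(P);print(r, cv2.boxPoints(r))
Q=plane(W,[(327,141.5),(376.5,142),(370,222.5),(323,219.5)],.010);print(Q,Q.mean(0),np.degrees(np.arctan2(*(Q[0]+Q[1]-Q[2]-Q[3])[[1,0]])))
E
```

```text
Traceback (most recent call last):
ValueError: max() iterable argument is empty
```

```bash
python3 - <<'E'
from h import *
import pickle
W=pickle.load(open("w2.pkl","rb"));im=cv2.imread("pics/w2.png")
g=cv2.GaussianBlur(im,(3,3),0)[125:240,300:400].min(2)
print(np.percentile(g,[5,50,80,90,97]))
th=(np.median(g)+np.percentile(g,97))/2
m=cv2.morphologyEx((g>th).astype(np.uint8),cv2.MORPH_CLOSE,np.ones((11,11)))
c=max(cv2.findContours(m,0,2)[0],key=cv2.contourArea).reshape(-1,2)+[300,125]
P=plane(W,c,.010)[:,:2].astype(np.float32)*1000
r=cv2.minAreaRect(P);print(r, cv2.boxPoints(r))
Q=plane(W,[(327,141.5),(376.5,142),(370,222.5),(323,219.5)],.010);print(Q,Q.mean(0))
yaw=np.arctan2(*(Q[0]+Q[1]-Q[2]-Q[3])[[1,0]]);print(np.degrees(yaw),[np.linalg.norm(Q[i]-Q[i-1]) for i in range(4)])
x=np.array([np.cos(yaw),np.sin(yaw),0]);z=np.array([0,0,-1.]);R=np.c_[x,np.cross(z,x),z]
p=Q.mean(0)-.029*x; p[2]=.13; go(R,p)
E
```

```text
[109. 137. 142. 149. 155.]
((504.9749755859375, -19.35802459716797), (84.97689819335938, 50.32832717895508), 26.802705764770508) [[455.7043 -16.0563]
 [478.3983 -60.9775]
 [554.2457 -22.6598]
 [531.5516  22.2615]]
[[ 0.5309  0.0232  0.01  ]
 [ 0.5563 -0.0225  0.01  ]
 [ 0.4799 -0.0624  0.01  ]
 [ 0.456  -0.0159  0.01  ]] [ 0.5058 -0.0194  0.01  ]
27.596827052658366 [np.float64(0.0845200045032375), np.float64(0.05232719817693281), np.float64(0.08619439247921638), np.float64(0.052297959866311194)]
rotvec [-0.1035 -0.0865  0.0472] shift cm [ 2.2214  0.7758 18.7466] tcp [ 0.4568 -0.0362  0.3175] F [ 0.0002 -0.8622 -0.7071]
```

carry_out --pt "-0.0518 -0.0433 0.026 0 0 0 6.2" --pt "-0.0518 -0.0433 0.026 0 0 0 6.2" --pt "0 0 0 1.11 0.39 0 6.2" --pt "0 0 0 1.11 0.39 0 6.2" --pt "0 0 0 0 0 3.5 6.2" --pt "0 0 0 0 0 3.5 6.2" --pt "0 0 0 0 0 3.5 6.2" --pt "0 0 0 0 0 3.5 6.2" --pt "0 0 0 0 0 3.0 6.2" --pt "0 0 0 0 0 1.7 6.2" --pt "0 0 0 0 0 0 6.2" --pt "0 0 0 0 0 0 6.2"

```text
t: 7.03
tcp_pos: [0.4801, -0.0329, 0.1297]
orientation: [[0.888, 0.46, -0.003], [0.46, -0.888, 0.001], [-0.002, -0.002, -1.0]]
contact_force: [0.3, 0.3, 0.9]
finger_gap: 0.0617
gripper_force: 0.0
```

```bash
python3 - <<'E'
from h import *
yaw=np.radians(27.2);x=np.array([np.cos(yaw),np.sin(yaw),0]);z=np.array([0,0,-1.]);R=np.c_[x,np.cross(z,x),z]
p=np.array([.5053,-.0194,0])-.029*x; p[2]=.076; go(R,p); print(sensors.sense()["finger_gap"])
im=viewer.read_camera("wrist"); cv2.imwrite("pics/w3.png",im[:,:,::-1])
E
```

```text
rotvec [-0.0017  0.0021  0.0032] shift cm [-0.0388 -0.0442  5.3704] tcp [ 0.4801 -0.0329  0.1297] F [0.2943 0.268  0.8793]
0.06174560791262845
```

View pics/w3.png

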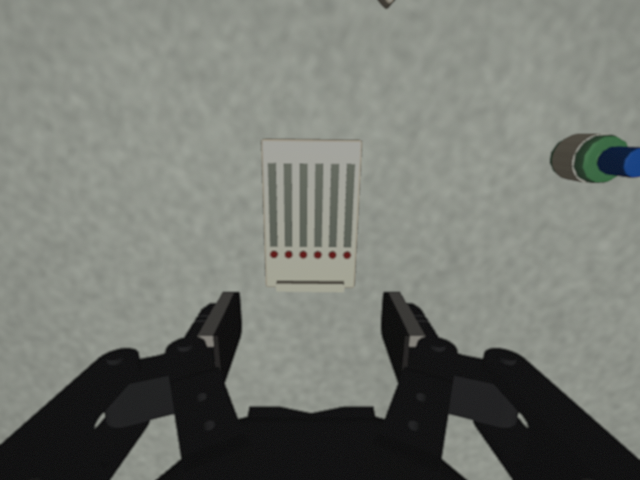

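carry_out --pt "0 0 0 0 0 2.5 6.0" --pt "0 0 0 0 0 2.0 6.0" --pt "0 0 0 0 0 0.6 6.0" --pt "0 0 0 0 0 0.2 6.0" --pt "0 0 0 0 0 0 6.0"

```text
t: 7.5
tcp_pos: [0.4804, -0.0328, 0.0773]
orientation: [[0.889, 0.458, -0.001], [0.458, -0.889, 0.0], [-0.001, -0.001, -1.0]]
contact_force: [0.4, 0.3, -0.3]
finger_gap: 0.0598
gripper_force: 0.0
```

carry_out --pt "0 0 0 0 0 0.1 6.0" --pt "0 0 0 0 0 0.1 6.0" --pt "0 0 0 0 0 0.1 6.0" --pt "0 0 0 0 0 0 6.0"

```text
t: 7.83
tcp_pos: [0.4799, -0.0327, 0.0735]
orientation: [[0.889, 0.457, -0.002], [0.457, -0.889, 0.001], [-0.001, -0.001, -1.0]]
contact_force: [0.2, -0.2, -1.1]
finger_gap: 0.0599
gripper_force: 0.0
```

carry_out --pt "0 0 0 0 0 0.1 6.0" --pt "0 0 0 0 0 0.1 6.0" --pt "0 0 0 0 0 0 6.0"

```text
t: 8.08
tcp_pos: [0.4797, -0.0327, 0.0709]
orientation: [[0.889, 0.457, -0.003], [0.457, -0.889, 0.001], [-0.002, -0.002, -1.0]]
contact_force: [-0.6, -0.0, 0.2]
finger_gap: 0.06
gripper_force: 0.0
```

carry_out --pt "0 0 0 0 0 0.1 6.0" --pt "0 0 0 0 0 0 6.0"

```text
t: 8.25
tcp_pos: [0.4797, -0.0327, 0.07]
orientation: [[0.889, 0.457, -0.003], [0.457, -0.889, 0.001], [-0.002, -0.002, -1.0]]
contact_force: [0.1, -0.1, 0.4]
finger_gap: 0.0599
gripper_force: 0.0
```

carry_out --pt "0 0 0 0 0 0.1 6.0" --pt "0 0 0 0 0 0 6.0"

```text
t: 8.42
tcp_pos: [0.4797, -0.0327, 0.0689]
orientation: [[0.889, 0.457, -0.003], [0.457, -0.889, 0.001], [-0.002, -0.002, -1.0]]
contact_force: [0.6, -0.4, -0.4]
finger_gap: 0.0599
gripper_force: 0.0
```

carry_out --grip_force 50 --pt "0 0 0 0 0 0 5.7" --pt "0 0 0 0 0 0 5.0" --pt "0 0 0 0 0 0 5.0" --pt "0 0 0 0 0 0 5.0" --pt "0 0 0 0 0 0 5.0"

```text
t: 8.83
tcp_pos: [0.4799, -0.0328, 0.0695]
orientation: [[0.889, 0.457, -0.002], [0.457, -0.889, 0.001], [-0.002, -0.001, -1.0]]
contact_force: [-2.4, -0.4, 6.1]
finger_gap: 0.0525
gripper_force: 52.8
```

carry_out --pt "0 0 0 0 0 -0.5 5.0" --pt "0 0 0 0 0 -1.5 5.0" --pt "0 0 0 0 0 -3 5.0" --pt "0 0 0 0 0 -3 5.0" --pt "0 0 0 0 0 -3 5.0" --pt "0 0 0 0 0 -1 5.0" --pt "0 0 0 0 0 0 5.0"

```text
t: 9.42
tcp_pos: [0.4808, -0.0329, 0.1917]
orientation: [[0.889, 0.457, 0.002], [0.457, -0.889, -0.0], [0.002, 0.001, -1.0]]
contact_force: [-0.1, -0.3, -1.6]
finger_gap: 0.0526
gripper_force: 52.8
```

```bash
cat >> h.py <<'E'
C=np.array([.6168,-.2991,.0693]); YAW=np.radians(14.0)
def bay(yaw=YAW,a=.35):
    u=np.array([np.cos(yaw),np.sin(yaw),0]);v=np.array([-np.sin(yaw),np.cos(yaw),0]);k=np.array([0,0,1.])
    X=u*np.cos(a)-k*np.sin(a);Z=u*np.sin(a)+k*np.cos(a); return X,v,Z
def target(nose,dy=0,dz=0,g=np.array([.0287,0,.0695])):
    """tool pose with the nose at 'nose' m past the estimated mouth, on the slot floor + dz"""
    X,v,Z=bay(); R=np.c_[X,-v,-Z]; o=C-.022*Z+X*(-.045-.043+nose)+dy*v+dz*Z
    return R,o-R@g
def where():
    """now: nose past mouth, y, z (mm) of cassette in slot axes, force in bay axes"""
    s=sensors.sense();X,v,Z=bay();B=np.c_[X,v,Z];o=s["tcp_pos"]+s["orientation"]@np.array([.0287,0,.0695])
    n=o+s["orientation"][:,0]*.043
    print("nose",(n-(C-.022*Z-.045*X))@B*1e3,"F",s["contact_force"]@B,"gap",s["finger_gap"],"rv",Ro.from_matrix(s["orientation"].T@np.c_[X,-v,-Z]).as_rotvec(),"q",s["q"])
E
python3 - <<'E'
from h import *
R,p=target(-.03,dz=.001); print(p); go(R,p)
s=sensors.sense();print(s["orientation"].T@(p-s["tcp_pos"])*100,s["q"],s["finger_gap"])
E
```

```text
[ 0.4992 -0.3284  0.1652]
rotvec [ 0.0413 -0.3506  0.2282] shift cm [-4.1291 29.1207  4.3299] tcp [ 0.4808 -0.0329  0.1917] F [-0.1208 -0.339  -1.6283]
[-11.8865  27.1193   2.6589] [-0.1444  0.28    1.8304  0.0003  1.0289  0.9512] 0.05261907354609441
```

carry_out --pt "0 0 0 -1.32 3.01 0 5.0" --pt "0 0 0 -1.32 3.01 0 5.0" --pt "0 0 0 -1.32 3.01 0 5.0" --pt "0 0 0 -1.32 3.01 0 5.0" --pt "0 0 0 -1.32 3.01 0 5.0" --pt "0 0 0 -1.32 3.01 0 5.0" --pt "0 0 0 -1.32 3.01 0 5.0" --pt "0 0 0 -1.32 3.01 0 5.0" --pt "0 0 0 -1.32 3.01 0 5.0" --pt "0 0 0 0 0 0 5.0"

```text
t: 10.25
tcp_pos: [0.4974, -0.3325, 0.1868]
orientation: [[0.891, 0.454, -0.004], [0.454, -0.891, 0.001], [-0.003, -0.002, -1.0]]
contact_force: [-0.9, -0.4, -0.6]
finger_gap: 0.0529
gripper_force: 52.8
```

carry_out --pt "0.0103 -0.0876 0.057 0 0 0 5.0" --pt "0.0103 -0.0876 0.057 0 0 0 5.0" --pt "0.0103 -0.0876 0.057 0 0 0 5.0" --pt "0.0103 -0.0876 0.057 0 0 0 5.0" --pt "0 0 0 0 0 0 5.0"

```text
t: 10.67
tcp_pos: [0.4986, -0.3271, 0.1864]
orientation: [[0.908, 0.241, -0.343], [0.227, -0.971, -0.082], [-0.353, -0.004, -0.936]]
contact_force: [0.6, -0.4, -1.5]
finger_gap: 0.0527
gripper_force: 52.8
```

```bash
python3 - <<'E'
from h import *
R,p=target(-.03,dz=.001); go(R,p); where()
E
```

```text
rotvec [-0.0036  0.0103  0.0003] shift cm [0.7589 0.1421 1.9851] tcp [ 0.4986 -0.3271  0.1864] F [ 0.5915 -0.3784 -1.4539]
nose [-38.3097   1.6955  20.1152] F [ 0.9517 -0.5102 -1.2003] gap 0.052659600179807114 rv [-0.0036  0.0103  0.0003] q [-0.5688  0.619   1.3701 -0.2597  1.4139  0.8327]
```

carry_out --pt "-0.0036 0.0103 0 0.1 0.07 0.7 5.0" --pt "0 0 0 0.1 0.07 0.7 5.0" --pt "0 0 0 0 0 0.58 5.0" --pt "0 0 0 0 0 0 5.0" --pt "0 0 0 0 0 0 5.0"

```text
t: 11.08
tcp_pos: [0.4935, -0.3307, 0.1692]
orientation: [[0.913, 0.243, -0.326], [0.229, -0.97, -0.083], [-0.337, 0.001, -0.942]]
contact_force: [-0.1, 0.1, -0.0]
finger_gap: 0.0522
gripper_force: 52.9
```

```bash
python3 - <<'E'
from h import *
R,p=target(-.03,dz=.001); go(R,p); where()
a=viewer.read_camera("wrist")[:,:,::-1]; b=viewer.read_camera("scene")[:,:,::-1]
cv2.imwrite("pics/w4.png",a);cv2.imwrite("pics/s4.png",b)
r=lambda i:cv2.resize(i,(400,400),interpolation=cv2.INTER_CUBIC)
cv2.imwrite("pics/m4.png",np.hstack([r(a[60:320,180:440]),r(b[230:410,110:290])]))
E
```

```text
rotvec [ 0.0014 -0.0065  0.0009] shift cm [ 0.7151 -0.0857  0.1733] tcp [ 0.4935 -0.3307  0.1692] F [-0.1431  0.077  -0.0092]
nose [-36.6984  -0.8836   3.2028] F [-0.1098  0.1094 -0.0498] gap 0.052246490089759394 rv [ 0.0014 -0.0065  0.0009] q [-0.5801  0.6276  1.3976 -0.2565  1.3605  0.8299]
```

View pics/m4.png

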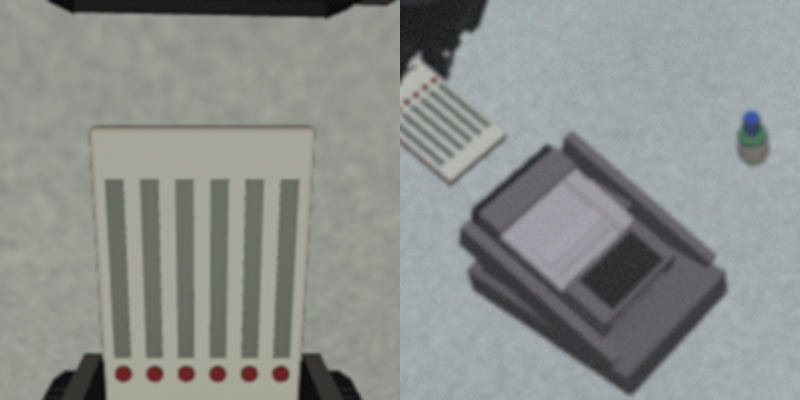

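In the wrist view the mouth's black edge is centred at crop x≈200 and the nose at 202, so they line up to about 1 mm. The nose is roughly 27 mm short of the mouth. I'll go in slowly.

carry_out --pt "0 -0.0065 0 0 -0.09 0.19 5.0" --pt "0 0 0 0.4 0 0 5.0" --pt "0 0 0 0.4 0 0 5.0" --pt "0 0 0 0.4 0 0 5.0" --pt "0 0 0 0.3 0 0 5.0" --pt "0 0 0 0.2 0 0 5.0" --pt "0 0 0 0 0 0 5.0"

```text
t: 11.77
tcp_pos: [0.5089, -0.3258, 0.1617]
orientation: [[0.911, 0.244, -0.333], [0.228, -0.97, -0.085], [-0.343, 0.001, -0.939]]
contact_force: [-0.1, -0.4, -0.8]
finger_gap: 0.0526
gripper_force: 52.9
```

```bash
python3 - <<'E'
from h import *
R,p=target(0,dz=.001); go(R,p); where()
E
```

```text
rotvec [0.0019 0.0005 0.0012] shift cm [1.9332 0.0231 0.0167] tcp [ 0.5089 -0.3258  0.1617] F [-0.1207 -0.3547 -0.7585]
nose [-19.3635   0.1866   1.1343] F [ 0.0694 -0.3149 -0.7821] gap 0.0525978592145528 rv [0.0019 0.0005 0.0012] q [-0.5591  0.6614  1.3623 -0.2563  1.3716  0.8489]
```

Aligned. Next come small advances, watching the force.

carry_out --pt "0 0 0 0.2 0 0 5.0" --pt "0 0 0 0.2 0 0 5.0" --pt "0 0 0 0.2 0 0 5.0" --pt "0 0 0 0.2 0 0 5.0" --pt "0 0 0 0 0 0 5.0"

```text
t: 12.18
tcp_pos: [0.5161, -0.324, 0.1591]
orientation: [[0.911, 0.244, -0.333], [0.228, -0.97, -0.085], [-0.343, 0.002, -0.939]]
contact_force: [0.7, -0.2, -0.8]
finger_gap: 0.0523
gripper_force: 52.9
```

carry_out --pt "0 0 0 0.15 0 0 5.0" --pt "0 0 0 0.15 0 0 5.0" --pt "0 0 0 0 0 0 5.0"

```text
t: 12.43
tcp_pos: [0.5188, -0.3234, 0.1581]
orientation: [[0.911, 0.243, -0.333], [0.228, -0.97, -0.085], [-0.343, 0.002, -0.939]]
contact_force: [-0.6, -0.2, -1.5]
finger_gap: 0.0523
gripper_force: 52.9
```

carry_out --pt "0 0 0 0.15 0 0 5.0" --pt "0 0 0 0.15 0 0 5.0" --pt "0 0 0 0 0 0 5.0"

```text
t: 12.68
tcp_pos: [0.5215, -0.3228, 0.1572]
orientation: [[0.911, 0.243, -0.332], [0.228, -0.97, -0.085], [-0.343, 0.002, -0.939]]
contact_force: [0.4, 0.8, 0.4]
finger_gap: 0.0521
gripper_force: 53.0
```

```bash
python3 - <<'E'
from h import *
R,p=target(0,dz=.001); go(R,p); where()
E
```

```text
rotvec [0.0022 0.0003 0.0008] shift cm [0.5654 0.0072 0.043 ] tcp [ 0.5215 -0.3228  0.1572] F [0.3801 0.7546 0.4137]
nose [-5.6744 -0.0233  1.4097] F [0.376  0.6402 0.5776] gap 0.05209221069298515 rv [0.0022 0.0003 0.0008] q [-0.545   0.6864  1.3315 -0.2524  1.38    0.8604]
```

carry_out --pt "0 0 0 0.15 0 0.01 5.0" --pt "0 0 0 0.15 0 0.01 5.0" --pt "0 0 0 0 0 0 5.0"

```text
t: 12.93
tcp_pos: [0.5242, -0.3223, 0.1563]
orientation: [[0.911, 0.243, -0.332], [0.228, -0.97, -0.085], [-0.343, 0.002, -0.939]]
contact_force: [-1.4, 0.3, 4.4]
finger_gap: 0.0524
gripper_force: 53.4
```

carry_out --pt "0 0 0 0.15 0 0 5.0" --pt "0 0 0 0.15 0 0 5.0" --pt "0 0 0 0 0 0 5.0"

```text
t: 13.18
tcp_pos: [0.5272, -0.3214, 0.1552]
orientation: [[0.911, 0.244, -0.332], [0.228, -0.97, -0.085], [-0.342, 0.002, -0.94]]
contact_force: [1.1, -0.5, 5.1]
finger_gap: 0.0527
gripper_force: 53.4
```

carry_out --pt "0 0 0 0.15 0 0 5.0" --pt "0 0 0 0.15 0 0 5.0" --pt "0 0 0 0 0 0 5.0"

```text
t: 13.43
tcp_pos: [0.5298, -0.3207, 0.1541]
orientation: [[0.911, 0.244, -0.332], [0.228, -0.97, -0.085], [-0.343, 0.002, -0.939]]
contact_force: [1.0, -0.4, 5.2]
finger_gap: 0.0529
gripper_force: 53.5
```

```bash
python3 - <<'E'
from h import *
where()
a=viewer.read_camera("wrist")[:,:,::-1]; b=viewer.read_camera("scene")[:,:,::-1]
cv2.imwrite("pics/w5.png",a)
r=lambda i:cv2.resize(i,(400,400),interpolation=cv2.INTER_CUBIC)
cv2.imwrite("pics/m5.png",np.hstack([r(a[60:320,180:440]),r(b[230:410,110:290])]))
E
```

```text
nose [ 3.4546 -0.0434  1.4389] F [-0.9254 -0.6769  5.1817] gap 0.052855269379052786 rv [ 0.0025 -0.0002  0.0008] q [-0.5359  0.7031  1.3112 -0.2497  1.3851  0.8676]
```

View pics/m5.png

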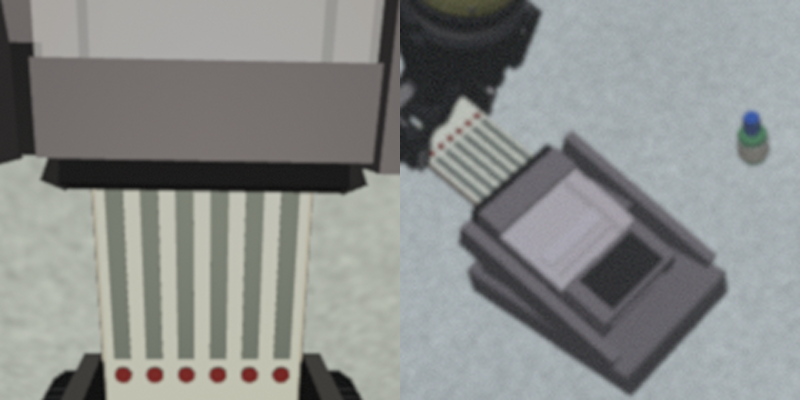

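The nose has passed under the black lead-in and is centred. There is a light 5 N upward force from the slot floor, so I'll ease up slightly and go on.

carry_out --pt "0 0 0 0.2 0 -0.05 5.0" --pt "0 0 0 0.2 0 0 5.0" --pt "0 0 0 0.2 0 0 5.0" --pt "0 0 0 0 0 0 5.0"

```text
t: 13.87
tcp_pos: [0.5355, -0.3192, 0.1523]
orientation: [[0.911, 0.244, -0.332], [0.228, -0.97, -0.085], [-0.343, 0.002, -0.939]]
contact_force: [1.8, -0.5, 5.8]
finger_gap: 0.0526
gripper_force: 53.5
```

carry_out --pt "0 0 0 0.25 0 0 5.0" --pt "0 0 0 0.25 0 0 5.0" --pt "0 0 0 0.25 0 0 5.0" --pt "0 0 0 0.25 0 0 5.0" --pt "0 0 0 0 0 0 5.0"

```text
t: 14.28
tcp_pos: [0.5448, -0.317, 0.149]
orientation: [[0.911, 0.244, -0.332], [0.228, -0.97, -0.085], [-0.343, 0.002, -0.939]]
contact_force: [2.5, -1.0, 5.4]
finger_gap: 0.0523
gripper_force: 53.6
```

```bash
python3 - <<'E'
from h import *
where(); print(sensors.sense()["moment"])
E
```

```text
nose [19.6615 -0.0413  1.9544] F [ 0.2106 -1.5346  5.848 ] gap 0.05231911822359727 rv [ 0.0026 -0.0003  0.0009] q [-0.5198  0.7332  1.2724 -0.2451  1.3969  0.8797]
[ 0.1874 -0.3968  0.0208]
```

carry_out --pt "0 0 0 0.25 0 -0.04 5.0" --pt "0 0 0 0.25 0 0 5.0" --pt "0 0 0 0.25 0 0 5.0" --pt "0 0 0 0.25 0 0 5.0" --pt "0 0 0 0 0 0 5.0"

```text
t: 14.7
tcp_pos: [0.554, -0.3147, 0.146]
orientation: [[0.911, 0.244, -0.332], [0.228, -0.97, -0.086], [-0.343, 0.002, -0.939]]
contact_force: [2.5, -0.1, 6.7]
finger_gap: 0.0527
gripper_force: 53.6
```

carry_out --pt "0 0 0 0.2 0 0 5.0" --pt "0 0 0 0.2 0 0 5.0" --pt "0 0 0 0.2 0 0 5.0" --pt "0 0 0 0 0 0 5.0"

```text
t: 15.03
tcp_pos: [0.5594, -0.3134, 0.1442]
orientation: [[0.911, 0.244, -0.332], [0.228, -0.97, -0.086], [-0.343, 0.002, -0.939]]
contact_force: [1.5, -0.7, 7.5]
finger_gap: 0.0525
gripper_force: 53.7
```

```bash
python3 - <<'E'
from h import *
where(); print(sensors.sense()["moment"])
a=viewer.read_camera("wrist")[:,:,::-1]; cv2.imwrite("pics/w6.png",a[120:420,120:500])
E
```

```text
nose [35.47   -0.1497  2.5427] F [-1.3918 -0.9971  7.4911] gap 0.05254771607048886 rv [ 0.0029 -0.0002  0.0008] q [-0.5045  0.7633  1.2325 -0.2409  1.4096  0.8911]
[ 0.0053 -0.0924  0.0249]
```

View pics/w6.png

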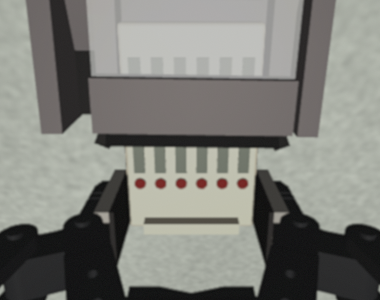

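The cassette is about 43 mm in, and the finger edges are still about 9 mm short of the black frame. I'll advance a little more, then release.

carry_out --pt "0 0 0 0.2 0 -0.04 5.0" --pt "0 0 0 0.2 0 0 5.0" --pt "0 0 0 0.2 0 0 5.0" --pt "0 0 0 0 0 0 5.0"

```text
t: 15.42
tcp_pos: [0.5649, -0.3121, 0.1423]
orientation: [[0.911, 0.243, -0.332], [0.228, -0.97, -0.086], [-0.343, 0.002, -0.939]]
contact_force: [-0.5, -1.2, 6.3]
finger_gap: 0.0528
gripper_force: 53.6
```

carry_out --grip_force 20 --pt "0 0 0 0 0 0 5.0" --pt "0 0 0 0 0 0 5.4" --pt "0 0 0 0 0 0 5.7" --pt "0 0 0 0 0 0 6.0" --pt "0 0 0 0 0 0 6.0"

```text
t: 15.83
tcp_pos: [0.5644, -0.3118, 0.1416]
orientation: [[0.911, 0.243, -0.333], [0.228, -0.97, -0.085], [-0.344, 0.001, -0.939]]
contact_force: [-0.4, -0.5, -0.9]
finger_gap: 0.06
gripper_force: 0.0
```

carry_out --pt "0 0 0 0 0 -0.5 6.2" --pt "0 0 0 0 0 -1.2 6.2" --pt "0 0 0 0 0 -1.3 6.2" --pt "0 0 0 -1.5 0 0 6.2" --pt "0 0 0 -1.5 0 0 4" --pt "0 0 0 -1.2 0 0 1" --pt "0 0 0 0 0 0 0" --pt "0 0 0 0 0 0 0" --pt "0 0 0 0 0 0 0" --pt "0 0 0 0 0 0 0"

```text
t: 16.67
tcp_pos: [0.5369, -0.3187, 0.1845]
orientation: [[0.911, 0.244, -0.333], [0.229, -0.97, -0.085], [-0.343, 0.001, -0.939]]
contact_force: [-0.2, -0.3, 0.4]
finger_gap: -0.0
gripper_force: 0.0
```

```bash
python3 - <<'E'
from h import *
# pushing pose: tip 4 mm above the released underside (TCP was .5644,-.3118,.1416)
s=sensors.sense();R=s["orientation"];d=R.T@(s["tcp_pos"]-np.array([.5644,-.3118,.1416]));print("rel. to release, mm",d*1e3,"gap",s["finger_gap"],"F",s["contact_force"])
W=viewer.camera_info("wrist");im=viewer.read_camera("wrist");cv2.imwrite("pics/w7.png",im[:,:,::-1])
# end face of the cassette: bright->bench step along centre columns, cassette is bright/low-saturation
g=im[:,300:322].min(2).mean(1);print(np.c_[np.arange(150,330,5),g[150:330:5]].astype(int).tolist())
E
```

```text
rel. to release, mm [-41.4048   0.035  -30.5615] gap -4.0230627073129506e-05 F [-0.2041 -0.3105  0.3532]
[[150, 33], [155, 24], [160, 24], [165, 70], [170, 135], [175, 136], [180, 144], [185, 171], [190, 100], [195, 126], [200, 174], [205, 174], [210, 174], [215, 174], [220, 174], [225, 156], [230, 174], [235, 177], [240, 162], [245, 161], [250, 161], [255, 162], [260, 160], [265, 161], [270, 161], [275, 159], [280, 162], [285, 129], [290, 43], [295, 43], [300, 42], [305, 42], [310, 41], [315, 41], [320, 40], [325, 44]]
```

The cassette's end face is where expected (row ≈239). I'll lower the closed fingers behind it and approach.

carry_out --pt "0 0 0 0 0 1.0 0" --pt "0 0 0 0 0 0.9 0" --pt "0 0 0 0 0 0.4 0" --pt "0 0 0 0.4 0 0 0" --pt "0 0 0 0.4 0 0 0" --pt "0 0 0 0.3 0 0 0" --pt "0 0 0 0 0 0 0"

```text
t: 17.3
tcp_pos: [0.5393, -0.3182, 0.1592]
orientation: [[0.911, 0.244, -0.332], [0.228, -0.97, -0.085], [-0.343, 0.002, -0.939]]
contact_force: [-0.8, 0.3, 0.3]
finger_gap: 0.0001
gripper_force: 0.0
```

carry_out --pt "0 0 0 0.15 0 0 0" --pt "0 0 0 0.15 0 0 0" --pt "0 0 0 0.15 0 0 0" --pt "0 0 0 0 0 0 0"

```text
t: 17.63
tcp_pos: [0.5429, -0.3173, 0.1577]
orientation: [[0.911, 0.244, -0.332], [0.228, -0.97, -0.085], [-0.343, 0.002, -0.939]]
contact_force: [-0.6, -0.9, -0.2]
finger_gap: 0.0002
gripper_force: 0.0
```

```bash
cat >> h.py <<'E'
def rel():
    s=sensors.sense();R=s["orientation"];X,v,Z=bay()
    print("rel release mm",R.T@(s["tcp_pos"]-np.array([.5644,-.3118,.1416]))*1e3,"F bay",s["contact_force"]@np.c_[X,v,Z])
E
python3 -c "
from h import *
rel()"
```

```text
rel release mm [-26.3533   0.1391  -7.508 ] F bay [-0.7178 -0.7472 -0.5106]
```

carry_out --pt "0 0 0 0.15 0 0 0" --pt "0 0 0 0.15 0 0 0" --pt "0 0 0 0.15 0 0 0" --pt "0 0 0 0.15 0 0 0" --pt "0 0 0 0 0 0 0"

```text
t: 18.05
tcp_pos: [0.5481, -0.3161, 0.1556]
orientation: [[0.911, 0.243, -0.333], [0.228, -0.97, -0.085], [-0.344, 0.001, -0.939]]
contact_force: [-2.9, 0.1, 2.7]
finger_gap: -0.0001
gripper_force: 1.6
```

carry_out --pt "0 0 0 0.15 0 0 0" --pt "0 0 0 0.15 0 0 0" --pt "0 0 0 0.15 0 0 0" --pt "0 0 0 0.15 0 0 0" --pt "0 0 0 0 0 0 0"

```text
t: 18.47
tcp_pos: [0.5539, -0.3146, 0.1535]
orientation: [[0.911, 0.244, -0.332], [0.228, -0.97, -0.085], [-0.343, 0.002, -0.939]]
contact_force: [-2.9, 1.1, 2.0]
finger_gap: -0.0
gripper_force: 1.3
```

```bash
python3 -c "
from h import *
rel()"
```

```text
rel release mm [-14.2973   0.1517  -7.4432] F bay [-3.0442  1.7706  0.9821]
```

carry_out --pt "0 0 0 0.15 0 0 0" --pt "0 0 0 0.15 0 0 0" --pt "0 0 0 0.15 0 0 0" --pt "0 0 0 0.15 0 0 0" --pt "0 0 0 0 0 0 0"

```text
t: 18.88
tcp_pos: [0.5594, -0.3132, 0.1514]
orientation: [[0.911, 0.243, -0.332], [0.228, -0.97, -0.085], [-0.343, 0.002, -0.939]]
contact_force: [-1.8, 0.2, 0.7]
finger_gap: 0.0003
gripper_force: 1.1
```

carry_out --pt "0 0 0 0.12 0 0 0" --pt "0 0 0 0.12 0 0 0" --pt "0 0 0 0.12 0 0 0" --pt "0 0 0 0 0 0 0"

```text
t: 19.22
tcp_pos: [0.5626, -0.3124, 0.1502]
orientation: [[0.911, 0.243, -0.332], [0.228, -0.97, -0.085], [-0.343, 0.002, -0.939]]
contact_force: [-2.6, 0.4, 1.1]
finger_gap: 0.0003
gripper_force: 1.4
```

```bash
python3 -c "
from h import *
rel()"
```

```text
rel release mm [-4.7539  0.1795 -7.4653] F bay [-2.7079  1.0216  0.2299]
```

carry_out --pt "0 0 0 0.1 0 0 0" --pt "0 0 0 0.1 0 0 0" --pt "0 0 0 0.1 0 0 0"

```text
t: 19.47
tcp_pos: [0.5652, -0.3118, 0.1493]
orientation: [[0.911, 0.243, -0.333], [0.228, -0.97, -0.085], [-0.343, 0.002, -0.939]]
contact_force: [-4.5, -0.1, 2.9]
finger_gap: 0.0003
gripper_force: 2.2
```

carry_out --pt "0 0 0 0.1 0 0 0" --pt "0 0 0 0.1 0 0 0" --pt "0 0 0 0.1 0 0 0"

```text
t: 19.72
tcp_pos: [0.568, -0.3111, 0.1482]
orientation: [[0.911, 0.243, -0.333], [0.228, -0.97, -0.085], [-0.343, 0.002, -0.939]]
contact_force: [-4.0, 0.2, 2.0]
finger_gap: -0.0001
gripper_force: 2.2
```

carry_out --pt "0 0 0 0.1 0 0 0" --pt "0 0 0 0.1 0 0 0"

```text
t: 19.88
tcp_pos: [0.5687, -0.311, 0.1478]
orientation: [[0.91, 0.243, -0.336], [0.227, -0.97, -0.085], [-0.347, 0.001, -0.938]]
contact_force: [-22.0, -1.4, 12.2]
finger_gap: -0.0005
gripper_force: 12.0
```

```bash
python3 -c "
from h import *
rel()"
```

```text
rel release mm [ 1.9539  0.2815 -7.3762] F bay [-24.6008   3.9847   4.0591]
```

Force jumped to 25 N at the expected depth (1.9 mm against 2.7 predicted), so this is the hard stop. I'll hold briefly, then withdraw.

carry_out --pt "0 0 0 0 0 0 0" --pt "0 0 0 0 0 0 0"

```text
t: 20.05
tcp_pos: [0.5687, -0.311, 0.1479]
orientation: [[0.91, 0.242, -0.336], [0.227, -0.97, -0.085], [-0.346, 0.001, -0.938]]
contact_force: [-16.1, 0.7, 8.8]
finger_gap: -0.0001
gripper_force: 8.8
```

carry_out --pt "0 0 0 -0.4 0 0 0" --pt "0 0 0 -1.0 0 0 0" --pt "0 0 0 -2.0 0 0 0" --pt "0 0 0 0 0 -2.3 0" --pt "0 0 0 -0.8 0 0 0" --pt "0 0 0 0 0 0 0" --pt "0 0 0 0 0 0 0"

```text
t: 20.63
tcp_pos: [0.539, -0.3183, 0.1831]
orientation: [[0.911, 0.243, -0.332], [0.228, -0.97, -0.085], [-0.343, 0.002, -0.939]]
contact_force: [0.7, -0.0, -0.1]
finger_gap: 0.0001
gripper_force: 0.0
```

```bash
python3 - <<'E'
from h import *
rel()
W=viewer.camera_info("wrist");s=sensors.sense();im=viewer.read_camera("wrist");cv2.imwrite("pics/w8.png",im[:,:,::-1])
g=im[:,300:322].min(2).mean(1);print(g[100:290:4].astype(int).tolist())
# lateral extent of the cassette's end
for r in range(150,240,8): print(r,[int(x) for x in im[r,200:420:10].min(1)])
R=s["orientation"]
# ray along centre column -> tool frame x on plane ridge top (15 mm above underside)
und=(R.T@(np.array([.5644,-.3118,.1416])-s["tcp_pos"]))[2]+.0695
o,d=ray(W,[(311,r) for r in range(100,240,10)]);o=R.T@(o-s["tcp_pos"]);d=d@R
k=(und-.015-o[2])/d[:,2];x=(o+d*k[:,None])[:,0]+(R.T@(s["tcp_pos"]-np.array([.5644,-.3118,.1416])))[0]
print(np.c_[np.arange(100,240,10),x*1e3])
E
```

```text
rel release mm [-38.9052   0.1689 -30.014 ] F bay [ 0.6753 -0.184   0.1779]
[170, 112, 105, 105, 105, 105, 106, 106, 106, 106, 107, 107, 107, 108, 42, 25, 25, 19, 143, 136, 177, 176, 173, 160, 160, 158, 159, 161, 162, 161, 160, 159, 159, 159, 159, 161, 161, 160, 160, 162, 161, 159, 161, 161, 161, 159, 156, 42]
150 [38, 38, 34, 104, 106, 105, 105, 108, 107, 107, 107, 108, 108, 108, 108, 106, 107, 105, 105, 105, 84, 103]
158 [83, 161, 160, 74, 23, 25, 24, 24, 25, 26, 22, 24, 23, 23, 23, 25, 24, 25, 25, 40, 37, 103]
166 [157, 159, 156, 78, 24, 22, 23, 25, 24, 26, 27, 24, 26, 25, 25, 25, 28, 26, 23, 39, 164, 161]
174 [160, 157, 156, 163, 159, 155, 174, 171, 172, 176, 176, 175, 176, 176, 173, 172, 171, 141, 157, 159, 162, 160]
182 [156, 164, 160, 162, 159, 160, 174, 175, 176, 176, 177, 177, 177, 177, 177, 177, 174, 149, 159, 159, 161, 163]
190 [159, 164, 165, 166, 159, 160, 161, 158, 164, 159, 161, 166, 160, 154, 162, 169, 160, 160, 159, 155, 162, 164]
198 [159, 159, 157, 159, 163, 161, 163, 158, 160, 167, 156, 164, 158, 164, 164, 162, 157, 160, 154, 164, 161, 165]
206 [165, 166, 158, 161, 160, 170, 159, 161, 157, 168, 155, 161, 159, 162, 160, 164, 158, 159, 158, 159, 163, 165]
214 [160, 158, 165, 164, 165, 159, 163, 161, 159, 164, 162, 160, 168, 156, 162, 162, 156, 159, 155, 161, 159, 161]
222 [157, 157, 161, 161, 162, 158, 159, 166, 168, 161, 157, 158, 162, 162, 163, 161, 162, 164, 158, 163, 160, 158]
230 [158, 159, 170, 154, 164, 157, 164, 163, 166, 162, 159, 162, 159, 159, 159, 164, 158, 164, 164, 156, 167, 162]
238 [159, 167, 165, 165, 162, 164, 159, 160, 160, 157, 162, 161, 162, 160, 160, 159, 161, 162, 163, 158, 164, 158]
[[100.      49.5753]
 [110.      45.6792]
 [120.      41.7204]
 [130.      37.6974]
 [140.      33.6086]
 [150.      29.4523]
 [160.      25.2269]
 [170.      20.9307]
 [180.      16.5617]
 [190.      12.1183]
 [200.       7.5984]
 [210.       3.    ]
 [220.      -1.6788]
 [230.      -6.4403]]
```

Only the ridged end shows beyond the black lip, about 7–9 mm of it, and the robot is clear. I'll hand the job in.

```bash
python3 -c "
from bench import workorder
print(workorder.job_done())"
```

```text
the job is handed in; nothing more can be done
None
```

The larger cassette is in the reader, ridge up and pushed to its stop with about 25 N. Only the ridged end stands out, the arm touched nothing else, and I handed the job in at about 21 s. One risk: at about 3 s the last joint read -2.554 rad, just past its -2.55 limit, and I backed it off at once; the hand-in returned no verdict, so I don't know if that counts against it.

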